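# Clip the filter grille onto the dust extractor

## Robot

A 7-joint arm with a two-finger parallel gripper is mounted at the origin on a cart in front of the work surface, level with it; the furniture and walls round the work are solid. World frame = base frame: x ahead of the robot, y to its left, z up, the work surface at z = 0. Lengths are in m, angles in degrees, forces in N, time in s.
With the tool pointing down it reaches from about 0.4 to 0.85 m from the base axis. Payload 10.4 kg.
Tool frame: the origin (TCP) lies where the fingers leave the gripper's body, on its centre line; the fingertips stand 73 mm ahead of it and the grasp point (between the pads) lies 54 mm ahead of it; x points along the fingers, y is the direction in which the jaws open and shut, and the axes are right-handed (so a half turn about x gives the same grasp; the last joint's range is limited). The gripper opens to 85 mm and grips with 20 to 120 N. Pads are 22 mm wide; open, the fingers measure 114 mm over their backs; the gripper's body (76 mm by 85 mm) begins 54 mm behind the grasp point. The pads swing forward as they close: fully open they stand 13 mm farther back than shut.
Start: joints at [69.981, 19.034, -3.707, 83.658, 1.238, 77.344, -5.071], TCP at [0.201, -0.592, 0.304] pointing down, gripper open.
Joint ranges: [-148.97, 148.97], [-28.65, 121.19], [-84.17, 76.75], [9.2, 138.47], [-72.65, 252.65], [3.7, 117.97], [-149.18, 149.18]. Speed limits (degrees/s): [127.2, 127.2, 159.86, 159.86, 180, 180, 180].

## Interface

Orientations are given as [roll, pitch, yaw] about the fixed x, y, z axes, in that order (R = Rz(yaw) Ry(pitch) Rx(roll)).
In Python, from station import arm gives the robot as it stands.
- The arm moves only by the tool carry_out, never from a script. Its argument "steps" is a list of rows, each a list of 5 numbers: the shift along the tool's x, y, z in cm, then the turn about the tool's x in rad, then the opening, from 0 (shut) to 1 (fully open). A call has 1 to 12 rows; each row is the pose to reach, as a shift and turn from the pose commanded when the call began, along the tool's axes at that moment; what a row does not reach only later rows make up. A row lasts 1/8 s, in which the tool goes at most 62.5 mm and 10.7 degrees, less where a joint would pass 70% of its speed; a pose out of reach is approached as far as the arm can. A call with a gripper value outside its range is refused whole. The fingers move at their own pace and stop on an object; "force" is the grip in N (left out, the last holds). Time passes only in rows, so rows that repeat a pose let the fingers close. It gives the time, the measured TCP pose, the force and the opening at its end, in the units of the state.
- arm.get_obs(): the state, without advancing time (a new reading comes with each control period).
- arm.snapshot(name): name is "scene" or "top" or "wrist"; returns (picture, depth): 400x640x3 uint8, red, green, blue; 400x640 float32, m along the optical axis (not along the pixel's ray), 0 where there is no reading.
- arm.get_calibration(name): a dict with "vertical_fov" (degrees; the focal length in pixels is half the picture's height over the tangent of half this angle, whatever the lens; pixels are square), "cx", "cy" (the principal point, pixels), "R" (3x3) and "t" (3): a world point X has camera coordinates R X + t; the wrist camera has in their place "tool_from_camera" (4x4, takes a point from camera to tool coordinates, whose origin is the TCP and whose axes are the tool frame's). Camera axes: x right, y down, z forward; pixel columns grow to the right and rows downward; lengths in m; the calibration is good to about 2 mm. A picture is of the moment at which its call begins: read the wrist's pose just before it. get_calibration takes no time and is no camera call.
- arm.sign_off(): hands the job in, once; it reports no verdict.
The state is a dict: "clock": time; "joint_pos": joint angles; "qd": joint speeds; "effort": joint torques, N m; "tcp_pos": TCP position; "eef_rot": TCP orientation; "contact_force": force on the tool from outside, world axes, zero at the start; "wrist_torque": the same for the moment, N m; "gripper_width": finger opening in m.
Only numpy, scipy, OpenCV 4.12 (cv2) and the standard library are available. Lean on these libraries where they do the work, as an engineer would, in place of code of your own. Each camera call takes 0.05 s, during which the arm holds its last target. There are 200 camera calls.

## Task

Fit the loose black filter grille on the small grey dust extractor: holding it by its grip bar, dip its back edge and slide the two tongues into the groove under the console until they come up against the stop, with the front edge still above the two steel catches. Then press the front down until both catches snap over it and go on pressing so that it sits flush on the deck. Finish still gripping the bar and pressing the grille firmly down (I will put the locking screw in while you hold it), and leave the burr block, the yellow sleeve and the chuck key where they are.

Things in the scene. Friction and masses are not known exactly. Their poses are not given: they have to be found in the camera images.
- grille: Loose black louvred cover with a grey grip bar, about 0.11 kg, flat on the bench, bar up. Plate 100 mm (own x) by 108 mm (own y), 5 mm thick; origin at the centre of the plate's underside; x points to its back edge (the one with the tongues), z up. When home on the extractor its origin is at (0, 0, 60) mm in the extractor's frame with axes along the extractor's, top level with the side rims.
- grille_grip (a point): Middle of the top of the grille's grip bar, at (-12, 0, 33) mm in the grille's frame, same axes. The bar runs along y: 64 mm long, 14 mm thick in x, and stands from the plate's top (z = 5 mm) up to z = 33 mm. Take it from above with one finger in front and one behind, finger ends just above the plate.
- tongue_edge (a point): Middle of the line joining the tips of the grille's two tongues, at (60, 0, 2.2) mm in the grille's frame, same axes. The tongues stand 10 mm out of the back edge, centred at y = +32 and -32 mm, each 22 mm wide and 4 mm thick (undersides 0.2 mm above the plate's).
- front_edge (a point): Middle of the top of the grille's front edge, at (-50, 0, 5) mm in the grille's frame, same axes. In the middle of this edge a screw ear, 18 mm wide and 4 mm thick, stands 18 mm out; it passes between the catches.
- extractor: Fixed grey bench dust extractor, 150 mm (own x) by 156 mm (own y), rocker switch and knob on its front; origin at the centre of its footprint on the bench, front faces own -x, z up. Deck at z = 60 mm with a blue-framed filter sunk in it; side rims 5 mm high, inner faces at y = +59 and -59 mm; at the back a console, front face at x = +52 mm, top at z = 90 mm, nothing higher.
- groove (a point): Middle of the lower edge of the mouth of the groove in the foot of the console's face, at (52, 0, 60) mm in the extractor's frame, same axes. Groove 9 mm high (z = 0 to 9 mm here), 96 mm wide (y = -48 to 48 mm), 8 mm deep: its bottom, the stop for the tongue tips, is at x = 8 mm here. With the tongues at the stop the plate's back edge is 2 mm short of the face.
- catch_nose (a point): Point midway between the noses of the two steel catches at the front of the deck, at (-46, 0, 66.5) mm in the extractor's frame, same axes. Each nose (16 mm wide, at y = +30 and -30 mm) overhangs the home grille's front edge by 4 mm, 1.5 mm above its top. From it the barb slopes up and outward to 22 mm above the deck; thumb tabs end 26 mm above the deck.
- catch_left (a joint): Turn of the left (+y) sprung leaf catch, rad: 0 at rest, up to 0.40 pushed outward. With tongues at the stop and back low, the grille's front underside meets the barbs about 14 mm above the deck (tipped about 0.13 rad). Pressing at the bar then takes more and more, up to 8 to 14 N; about 7 mm above the deck it suddenly drops to 1 or 2 N, and at 2 mm the catches click over the plate.
- catch_right (a joint): The same for the right (-y) catch.
- burr_block: Bystander: loose wooden block holding burrs, 50 x 130 x 66 mm, behind the vice; origin at the centre of its underside.
- sleeve_0: Bystander: loose yellow sanding sleeve standing on end, 26 mm across, 30 mm high, behind the vice; origin at the centre of its underside.
- chuck_key: Bystander: loose steel chuck key, 50 x 66 x 12 mm, lying beside the vice; origin at the centre of its underside.

How it is judged (in metres and radians):
On the way:
1. the tongues are in the groove, tips within 2 mm of the stop, while the front edge is still above the catches' noses (x of tongue_edge in the frame of groove above 0.006 m and z of tongue_edge in the frame of groove between -0.002 and 0.008 m and z of front_edge in the frame of groove above 0.0125 m), for 0.1 s.
At the end, for the whole second after the job is handed in: The tongues are in the groove, within 4 mm of the stop; the front edge is down within 1 mm of flush; both catches have sprung back (within 0.06 rad) over the plate; the fingers still hold the grille (more than 5 N) and it is pressed on the extractor with more than 5 N (z of front_edge in the frame of groove below 0.006 m and z of tongue_edge in the frame of groove below 0.005 m and x of tongue_edge in the frame of groove above 0.004 m and value of joint each of catch_left, catch_right below 0.06 rad and contact force between grille and extractor above 5 N and contact force between the fingers and grille above 5 N); the arm keeps its last pose, push and grip.
It fails at once if the burr block, the sleeve or the chuck key is moved more than 30 mm (distance of any of burr_block, sleeve_0, chuck_key from where it was at the start of the episode above 0.03 m).
It also fails if it takes over 38 s, if anything falls off the work surface, if the arm or the gripper's body presses on something with over 40 N, if the wrist force passes 120 N, or if a joint passes its speed limit or range.

## Working session

There is one attempt and no reset: what is moved stays moved. The work goes in short steps, Python scripts to look and compute and a tool call to move; the robot and the scene stay as the last step left them, time stands still between calls to the robot, and variables do not carry over. Pictures are saved under pics/ and viewed, about 8 in all and at most 12, crops included, and the job is handed in when it is done.

Besides the shell and the picture viewer there is one more tool, called after ">>>" as a command line: name --pt "numbers of a row" for each row, then --argument value for the rest. carry_out: Moves the arm, as the interface text tells. Its arguments: {"type":"object","properties":{"steps":{"type":"array","items":{"type":"array","items":{"type":"number"}}},"force":{"type":"number"}},"required":["steps"]}

```bash
mkdir -p pics; cat > h.py <<'E'
import numpy as np, cv2
from scipy.spatial.transform import Rotation as Ro
from station import arm
def pose():
    o=arm.get_obs(); return np.array(o['tcp_pos']),Ro.from_euler('xyz',o['eef_rot'],degrees=True).as_matrix(),o
def cloud(name):
    p,R,o=pose(); im,d=arm.snapshot(name); c=arm.get_calibration(name)
    f=200/np.tan(np.radians(c['vertical_fov'])/2); v,u=np.mgrid[:400,:640]
    P=np.stack([(u-c['cx'])/f*d,(v-c['cy'])/f*d,d],-1)
    if 'R' in c: W=(P-np.array(c['t']))@np.array(c['R'])
    else:
        T=np.array(c['tool_from_camera']); W=(P@T[:3,:3].T+T[:3,3])@R.T+p
    W[d==0]=np.nan
    return im,W
def save(im,n): cv2.imwrite('pics/'+n+'.png',cv2.cvtColor(im,cv2.COLOR_RGB2BGR))
E
python3 - <<'E'
from h import *
print(arm.get_obs())
a,W=cloud('scene');save(a,'scene0');b,V=cloud('top');save(b,'top0')
np.save('scene0',W);np.save('top0',V)
for n in('scene','top','wrist'): print(n,arm.get_calibration(n))
E
```

```text
{'clock': 0.0, 'joint_pos': array([69.98344342, 19.07381342, -3.70878133, 83.70642471,  1.2380769 ,
       77.3449676 , -5.07254796]), 'qd': array([-0.02280724,  0.06098464, -0.05187198,  0.05276027,  0.01026829,
        0.10455271,  0.05388168]), 'effort': array([ 3.34059632e-05, -6.25436497e+01,  4.95064328e-02, -3.91614139e+01,
        1.62584195e-02,  9.79690289e-03, -1.30334655e-06]), 'tcp_pos': array([ 0.20052938, -0.59165849,  0.30309241]), 'eef_rot': array([-87.36670036,  89.91467983, 111.35607286]), 'contact_force': array([-0.002498  , -0.23875218,  0.12925064]), 'wrist_torque': array([ 0.02628196, -0.06017393,  0.00563589]), 'gripper_width': 0.08538181138860541}
scene {'vertical_fov': 55.46810696979301, 'cx': 320.4771787792361, 'cy': 200.6416066278833, 'R': array([[-0.71955609, -0.69437476,  0.00909564],
       [-0.33888082,  0.33967755, -0.87737048],
       [ 0.60613433, -0.63439961, -0.47972733]]), 't': array([0.3801508 , 0.24787865, 0.6458506 ])}
top {'vertical_fov': 56.89223556946001, 'cx': 318.3223863646774, 'cy': 204.3280269679579, 'R': array([[ 1.76031154e-02, -9.99844777e-01, -7.43490582e-04],
       [-9.95565431e-01, -1.74590369e-02, -9.24372992e-02],
       [ 9.24099702e-02,  2.36737797e-03, -9.95718230e-01]]), 't': array([-0.01959113,  0.53018037,  0.88444104])}
wrist {'vertical_fov': 66.5661987897801, 'cx': 319.27461362863994, 'cy': 198.0236742717212, 'tool_from_camera': array([[-3.94719709e-04, -2.75046922e-01,  9.61430723e-01,
        -7.00821745e-02],
       [ 9.99999921e-01, -5.91189156e-05,  3.93641677e-04,
        -1.08290382e-03],
       [-5.14311898e-05,  9.61430802e-01,  2.75046924e-01,
        -6.96021947e-02],
       [ 0.00000000e+00,  0.00000000e+00,  0.00000000e+00,
         1.00000000e+00]])}
```

View pics/top0.png

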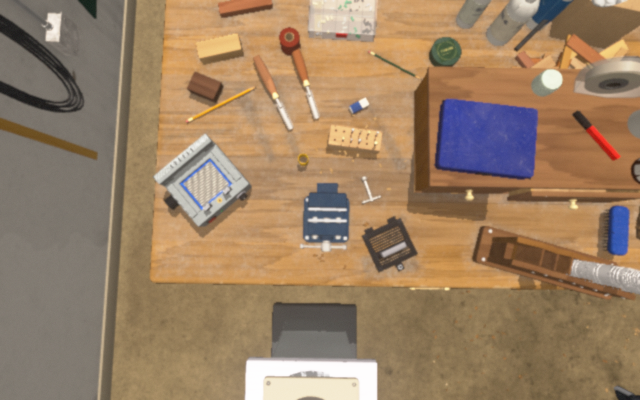

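View pics/scene0.png

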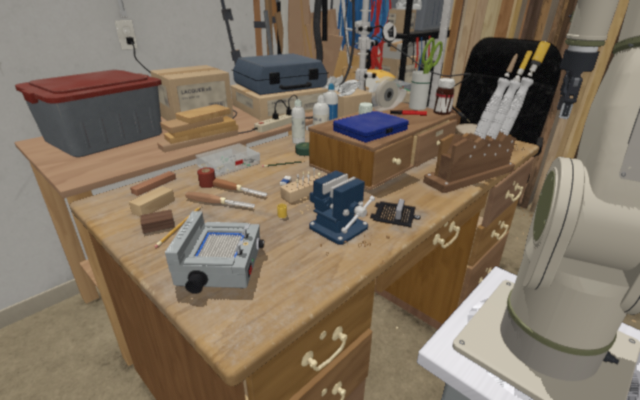

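The top view shows the grille at about (390,243), its ear toward lower right (400,267). The extractor is at about (203,180), with the console at upper left and the knob and front at lower right. The vice, at (326,220), stands between them.

```bash
python3 - <<'E'
from h import *
V=np.load('top0.npy'); im=cv2.imread('pics/top0.png')
def show(u,v): print((u,v),V[v,u].round(4))
for q in[(390,243),(395,247),(327,220),(368,190),(203,180),(180,160),(120,250),(300,270)]: show(*q)
c1=cv2.resize(im[205:280,350:430],None,fx=5,fy=5,interpolation=2); c2=cv2.resize(im[125:235,150:260],None,fx=3.41,fy=3.41,interpolation=2)
cv2.imwrite('pics/crop0.png',np.hstack([c1,c2[:375,:]]))
Z=V[...,2]; g=im.max(2)
# extractor: points above 0.045
def rect(mask,n):
    k,l,s,c=cv2.connectedComponentsWithStats(mask.astype(np.uint8)); i=1+np.argmax(s[1:,4]); m=l==i
    P=V[m][:,:2].astype(np.float32); r=cv2.minAreaRect(P*1000); print(n,s[i],r,np.percentile(V[m][:,2],[5,50,95]).round(4))
u=np.arange(640)[None,:];v=np.arange(400)[:,None]
box=(u>145)&(u<262)&(v>120)&(v<235)
rect(box&(Z>.05),'ext'); rect(box&(Z>.078),'console')
bg=(u>350)&(u<425)&(v>205)&(v<280)
rect(bg&(g<75),'grille dark'); rect(bg&(Z>.022),'bar')
bv=(u>290)&(u<358)&(v>180)&(v<252); print('vice top',np.nanmax(Z[bv]),V[bv&(Z>.03)].min(0),V[bv&(Z>.03)].max(0))
print('table z',np.nanmedian(Z[260:280,230:290]))
E
```

```text
(390, 243) [ 0.4387 -0.1905  0.0044]
(395, 247) [ 0.4295 -0.1978  0.0298]
(327, 220) [ 0.4869 -0.0299  0.1293]
(368, 190) [ 0.5705 -0.1347  0.0067]
(203, 180) [0.5815 0.2672 0.0538]
(180, 160) [0.6215 0.3108 0.0904]
(120, 250) [ 0.3791  0.8879 -0.7572]
(300, 270) [ 0.3677  0.0325 -0.0015]
ext [ 153  134   97   93 4128] ((577.2938842773438, 265.16729736328125), (152.0107421875, 158.7336883544922), 42.06204605102539) [0.0514 0.0607 0.0908]
console [153 134  60  51 810] ((625.2110595703125, 306.383056640625), (25.63763427734375, 155.47146606445312), 42.062049865722656) [0.081  0.0897 0.0922]
grille dark [365 219  51  50 533] ((nan, nan), (0.0, 0.0), 0.0) [nan nan nan]
bar [381 242  26  16 180] ((423.7253112792969, -194.18296813964844), (15.634889602661133, 63.82504653930664), 25.713481903076172) [0.0265 0.0321 0.0349]
vice top 0.1363486411506355 [ 0.41841427 -0.074076    0.04370933] [0.57566609 0.0313374  0.13634864]
table z -0.00014209130804139334
```

View pics/crop0.png

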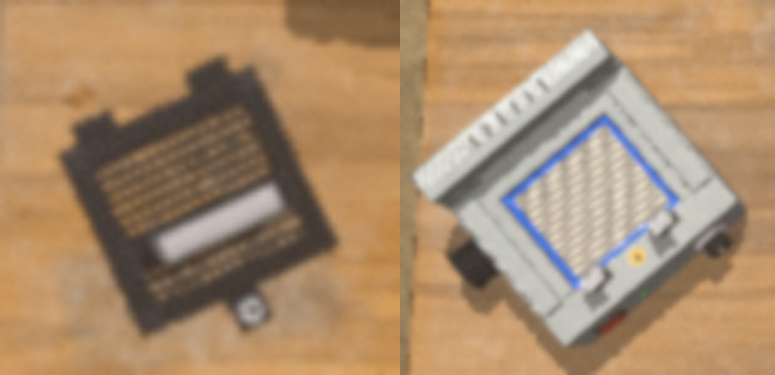

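```bash
cat >> h.py <<'E'
def to(target,yaw,ydir=1):
    """shift (cm, tool axes) & turn (rad) bringing TCP to target, tool y along world yaw deg"""
    p,R,o=pose(); s=R.T@(np.array(target)-p)*100
    d=R.T@(ydir*np.array([np.cos(np.radians(yaw)),np.sin(np.radians(yaw)),0]))
    print('shift',s.round(2),'turn',np.arctan2(d[2],d[1]).round(4)); 
E
python3 - <<'E'
from h import *
p,R,o=pose(); print(R.round(3))
for s in(1,-1): to([.4237,-.1942,.24],25.7,s)
E
```

```text
[[-0.     0.321 -0.947]
 [ 0.001 -0.947 -0.321]
 [-1.    -0.001  0.   ]]
shift [  6.36 -30.47 -33.89] turn -1.6925
shift [  6.36 -30.47 -33.89] turn 1.4491
```

>>> carry_out --pt "0 -2.5 -2.8 -0.14 1" --pt "0 -5.1 -5.6 -0.28 1" --pt "0 -7.6 -8.5 -0.42 1" --pt "0 -10.2 -11.3 -0.56 1" --pt "0 -12.7 -14.1 -0.7 1" --pt "0 -15.2 -16.9 -0.85 1" --pt "1 -17.8 -19.8 -0.99 1" --pt "2 -20.3 -22.6 -1.13 1" --pt "3 -22.8 -25.4 -1.27 1" --pt "4 -25.4 -28.2 -1.41 1" --pt "5.2 -28 -31 -1.55 1" --pt "6.36 -30.47 -33.9 -1.69 1" --force 60

```text
clock: 1.6
tcp_pos: [0.4241, -0.1934, 0.2398]
eef_rot: [-88.2, 90.0, -152.4]
contact_force: [-0.7, -0.5, 0.0]
gripper_width: 0.0857
```

```bash
python3 - <<'E'
from h import *
p,R,o=pose(); print(p,o['clock'])
a,W=cloud('wrist');save(a,'w1');np.save('w1',W)
Z=W[...,2]; m=(Z>.024)&(Z<.04)&(np.hypot(W[...,0]-.4237,W[...,1]+.1942)<.06)
k,l,s,c=cv2.connectedComponentsWithStats(m.astype(np.uint8)); i=1+np.argmax(s[1:,4]);m=l==i
print(s[i],cv2.minAreaRect(W[m][:,:2].astype(np.float32)*1000),np.median(Z[m]))
print('table',np.nanpercentile(Z,[10,30,50]))
E
```

```text
[ 0.4241102  -0.19335597  0.23977021] 1.6
[ 312  155   17   67 1048] ((424.7099609375, -193.5862274169922), (15.000885009765625, 63.442935943603516), 25.546737670898438) 0.03283750927927408
table [-7.60699899e-01 -1.12776888e-03  6.51260250e-04]
```

View pics/w1.png

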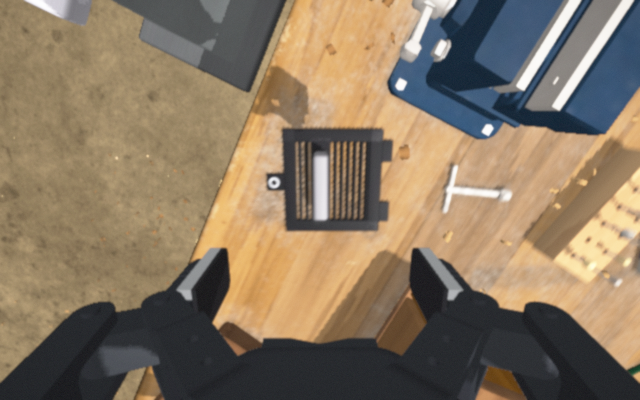

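>>> carry_out --pt "5 0.05 0 0 0.6" --pt "10 0.05 0 0 0.6" --pt "14 0.05 0 0 0.6" --pt "15.7 0.05 0 0 0.6" --pt "15.7 0.05 0 0 0.3" --pt "15.7 0.05 0 0 0" --pt "15.7 0.05 0 0 0" --pt "15.7 0.05 0 0 0" --pt "12 0.05 0 0 0" --pt "6 0.05 0 0 0" --pt "0 0.05 0 0 0" --pt "-3 0.05 0 0 0" --force 60

```text
clock: 3.15
tcp_pos: [0.4251, -0.1944, 0.2745]
eef_rot: [28.7, 89.7, -35.8]
contact_force: [0.8, -0.6, -2.2]
gripper_width: 0.0125
```

```bash
python3 - <<'E'
from h import *
p,R,o=pose(); print(p,R.round(3),o['gripper_width'],o['contact_force'])
a,W=cloud('wrist');save(a,'w2');np.save('w2',W)
# above extractor: hover so that home pos is offset
c,s=np.cos(np.radians(42.06)),np.sin(np.radians(42.06))
b=np.array([.5773,.2652])+np.array([c,s])*(-.012-.06)
to([b[0],b[1],.26],42.06)
E
```

```text
[ 0.42508449 -0.19443198  0.27448992] [[ 0.004  0.902  0.431]
 [-0.003  0.431 -0.902]
 [-1.     0.003  0.005]] 0.012511224336202826 [ 0.77206166 -0.64523652 -2.22092577]
shift [  1.59  26.58 -32.93] turn -0.2879
```

View pics/w2.png

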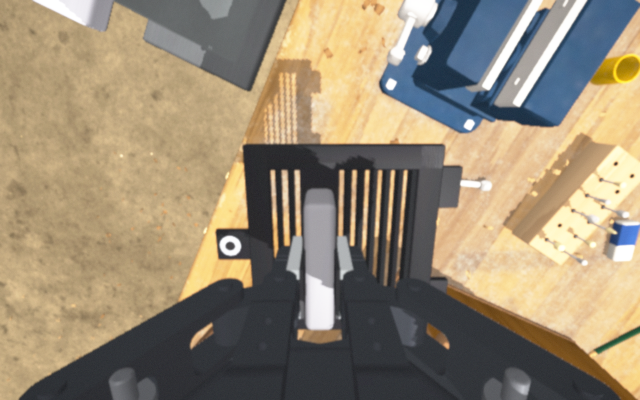

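>>> carry_out --pt "0 3.0 -3.7 0 0" --pt "0 6 -7.3 -0.04 0" --pt "0 9 -11 -0.08 0" --pt "0 12 -14.7 -0.12 0" --pt "0 15 -18.3 -0.16 0" --pt "0 18 -22 -0.2 0" --pt "0 21 -25.7 -0.24 0" --pt "0 24 -29.3 -0.288 0" --pt "0 26.6 -32.9 -0.288 0" --pt "0 26.6 -32.9 -0.288 0"

```text
clock: 4.45
tcp_pos: [0.5215, 0.2212, 0.2706]
eef_rot: [141.4, 89.9, 93.8]
contact_force: [0.7, -0.0, -1.5]
gripper_width: 0.0125
```

```bash
cat > ext.py <<'E'
from h import *
def rectpts(W,m,n):
    k,l,s,c=cv2.connectedComponentsWithStats(m.astype(np.uint8)); i=1+np.argmax(s[1:,4]);m=l==i
    print(n,s[i],cv2.minAreaRect(W[m][:,:2].astype(np.float32)*1000),np.percentile(W[m][:,2],[10,50,90]).round(4)); return m
p,R,o=pose(); print(p,R.round(3).tolist())
a,W=cloud('wrist');save(a,'w3');np.save('w3',W);Z=W[...,2]
near=np.hypot(W[...,0]-.577,W[...,1]-.265)<.14
rectpts(W,near&(Z>.083)&(Z<.1),'console w'); rectpts(W,near&(Z>.0625)&(Z<.07),'rim w')
E
python3 ext.py
```

```text
[0.52150938 0.22117676 0.2705814 ] [[-0.0, 0.739, 0.674], [0.002, 0.674, -0.739], [-1.0, 0.001, -0.002]]
console w [ 448  112   58  173 5409] ((626.69091796875, 307.34393310546875), (25.498271942138672, 155.09698486328125), 41.853126525878906) [0.0885 0.0903 0.0912]
rim w [ 343  114  110   20 2013] ((532.331787109375, 312.5655212402344), (96.05110168457031, 15.939764976501465), 41.63078308105469) [0.0643 0.0652 0.0661]
```

View pics/w3.png

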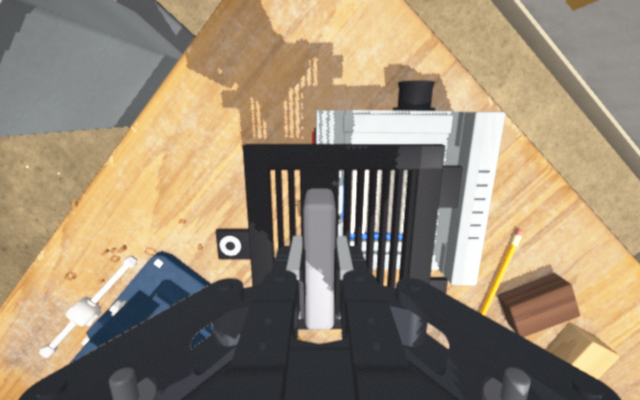

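```bash
cat >> h.py <<'E'
E0=np.array([.5787,.2647]); YAW=41.9
ex=np.array([np.cos(np.radians(YAW)),np.sin(np.radians(YAW))]); ey=np.array([-ex[1],ex[0]])
def state():
    p,R,o=pose(); d=p[:2]-E0
    print('t',o['clock'],'TCP ext mm: x %.1f y %.1f h %.1f'%(d@ex*1e3,d@ey*1e3,(p[2]-.1428)*1e3),'F ext',(np.array(o['contact_force'])@np.column_stack([np.r_[ex,0],np.r_[ey,0],[0,0,1]])).round(1),'w',round(o['gripper_width']*1e3,1))
def plate():
    """grille plane from wrist cloud in ext axes"""
    a,W=cloud('wrist'); p,R,o=pose(); Q=np.stack([(W[...,:2]-E0)@ex,(W[...,:2]-E0)@ey,W[...,2]-.06],-1)*1e3
    return a,Q
E
python3 - <<'E'
from h import *
state()
b=E0+ex*-.022; to([b[0],b[1],.1428+.032],YAW)
E
```

```text
t 4.5 TCP ext mm: x -72.9 y 3.8 h 127.6 F ext [-0.  -0.4 -1.1] w 12.5
shift [9.56 5.08 0.42] turn 0.0058
```

>>> carry_out --pt "3 2.4 0.4 0 0" --pt "6 4.78 0.4 0 0" --pt "8 4.78 0.4 0 0" --pt "9.3 4.78 0.4 0 0" --pt "9.3 4.78 0.4 0 0" --force 30

```text
clock: 5.12
tcp_pos: [0.5603, 0.2452, 0.177]
eef_rot: [-69.0, 89.9, -117.0]
contact_force: [0.3, 0.1, -1.1]
gripper_width: 0.0126
```

```bash
python3 - <<'E'
from h import *
state()
a,Q=plate(); save(a,'w4'); np.save('w4',Q)
m=(abs(Q[...,2]-38)<12)&(a.max(2)<80); 
print(m.sum(), Q[m].min(0),Q[m].max(0))
E
```

```text
t 5.125 TCP ext mm: x -26.7 y -2.3 h 34.2 F ext [ 0.3 -0.1 -1.1] w 12.6
16935 [-243.51026881 -120.0734776    26.07437348] [52.39113596 53.14997105 47.29185059]
```

View pics/w4.png

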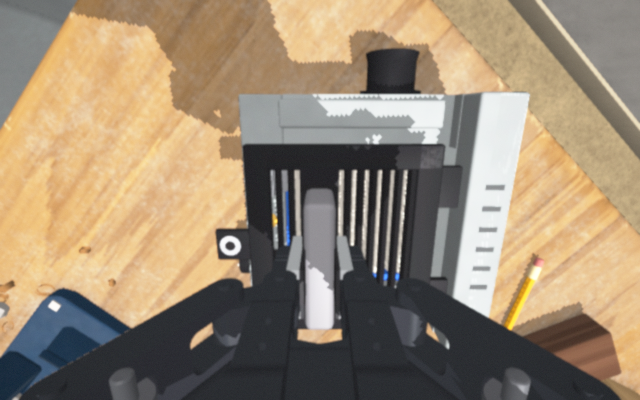

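```bash
cat >> h.py <<'E'
def tilt(a,Q,v0=148,v1=166,u0=250,u1=438):
    q=Q[v0:v1,u0:u1].reshape(-1,3); q=q[np.isfinite(q).all(1)]; q=q[abs(q[:,2]-np.median(q[:,2]))<14]
    k=np.polyfit(q[:,0],q[:,2],1); r=q[:,2]-np.polyval(k,q[:,0]); q=q[abs(r)<2]; k=np.polyfit(q[:,0],q[:,2],1)
    print('plate top: slope %.3f, x %.1f..%.1f, z front %.1f back %.1f'%(k[0],q[:,0].min(),q[:,0].max(),np.polyval(k,q[:,0].min()),np.polyval(k,q[:,0].max())))
E
python3 - <<'E'
from h import *
Q=np.load('w4.npy'); a=cv2.imread('pics/w4.png'); tilt(a,Q)
for v in(175,185,195): print('row',v,[(u,Q[v,u].round(1).tolist()) for u in range(436,500,4)])
for v in (110,115): print([(u,Q[v,u].round(1).tolist()) for u in range(440,470,4)])
E
```

```text
plate top: slope -0.002, x -61.3..31.8, z front 37.2 back 37.1
row 175 [(436, [31.8, 37.8, 37.0]), (440, [33.4, 38.1, 38.0]), (444, [35.6, 37.9, 37.4]), (448, [38.3, 37.6, 35.9]), (452, [40.3, 37.6, 36.0]), (456, [42.0, 37.8, 36.7]), (460, [44.1, 37.7, 36.3]), (464, [51.8, 35.3, 24.6]), (468, [52.5, 35.9, 27.7]), (472, [53.0, 36.6, 30.9]), (476, [55.3, 36.5, 30.4]), (480, [57.2, 36.6, 30.9]), (484, [59.3, 36.6, 30.8]), (488, [61.9, 36.4, 29.8]), (492, [63.7, 36.5, 30.3]), (496, [65.7, 36.5, 30.5])]
row 185 [(436, [32.5, 32.6, 36.6]), (440, [34.3, 32.7, 37.1]), (444, [37.0, 32.4, 35.6]), (448, [38.6, 32.6, 36.7]), (452, [41.2, 32.3, 35.2]), (456, [42.4, 32.7, 37.1]), (460, [44.5, 32.7, 37.1]), (464, [51.6, 30.2, 26.6]), (468, [52.1, 31.0, 30.0]), (472, [53.7, 31.2, 30.9]), (476, [56.2, 31.0, 30.1]), (480, [58.7, 30.9, 29.5]), (484, [60.3, 31.1, 30.4]), (488, [62.8, 31.0, 29.7]), (492, [64.3, 31.3, 30.9]), (496, [66.2, 31.3, 31.1])]
row 195 [(436, [33.1, 27.3, 36.5]), (440, [35.4, 27.1, 35.9]), (444, [37.7, 27.0, 35.5]), (448, [38.8, 27.6, 37.6]), (452, [41.0, 27.5, 37.3]), (456, [44.0, 26.9, 35.1]), (460, [52.7, 23.1, 21.4]), (464, [52.5, 24.5, 26.4]), (468, [52.9, 25.5, 29.9]), (472, [54.6, 25.7, 30.7]), (476, [56.9, 25.6, 30.4]), (480, [59.2, 25.6, 30.1]), (484, [60.7, 25.8, 31.1]), (488, [63.3, 25.7, 30.5]), (492, [65.5, 25.6, 30.2]), (496, [67.8, 25.5, 30.0])]
[(440, [42.5, 69.2, 4.8]), (444, [44.2, 69.2, 6.6]), (448, [48.9, 69.2, 0.4]), (452, [51.6, 69.2, -0.5]), (456, [52.0, 69.2, 4.3]), (460, [52.3, 69.2, 8.7]), (464, [52.0, 69.2, 14.3]), (468, [52.0, 69.2, 18.9])]
[(440, [42.8, 66.4, 4.9]), (444, [47.5, 66.3, -1.2]), (448, [48.9, 66.4, 1.2]), (452, [51.6, 66.4, 0.5]), (456, [52.1, 66.4, 4.8]), (460, [52.1, 66.5, 10.0]), (464, [52.5, 66.6, 14.0]), (468, [52.2, 66.7, 19.3])]
```

>>> carry_out --pt "0.3 0.25 -0.2 0 0" --pt "0.6 0.25 -0.2 0 0" --pt "0.8 0.25 -0.2 0 0" --pt "1.0 0.25 -0.2 0 0" --pt "1.0 0.25 -0.2 0 0" --force 20

```text
clock: 5.8
tcp_pos: [0.5617, 0.25, 0.1685]
eef_rot: [69.9, 89.9, 22.0]
contact_force: [0.5, -0.1, 6.4]
gripper_width: 0.013
```

```bash
python3 - <<'E'
from h import *
state()
a,Q=plate(); save(a,'w5'); np.save('w5',Q); tilt(a,Q)
E
```

```text
t 5.8 TCP ext mm: x -22.5 y 0.3 h 25.7 F ext [ 0.3 -0.5  6.4] w 13.0
plate top: slope -0.004, x -56.8..36.8, z front 28.9 back 28.5
```

>>> carry_out --pt "0 0 0 0 0.18" --pt "0 0 0 0 0.2" --pt "0 0 0 0 0.22" --pt "0 0 0 0 0.22" --pt "0 0 0 0 0.22"

```text
clock: 6.48
tcp_pos: [0.5611, 0.2494, 0.1672]
eef_rot: [-57.6, 90.0, -105.6]
contact_force: [-0.1, -0.0, 0.5]
gripper_width: 0.0189
```

```bash
python3 - <<'E'
from h import *
state()
a,Q=plate(); save(a,'w6'); np.save('w6',Q); tilt(a,Q)
E
```

```text
t 6.475 TCP ext mm: x -23.3 y 0.4 h 24.4 F ext [-0.1  0.1  0.5] w 18.9
plate top: slope -0.259, x -57.1..41.1, z front 30.3 back 4.9
```

View pics/w6.png

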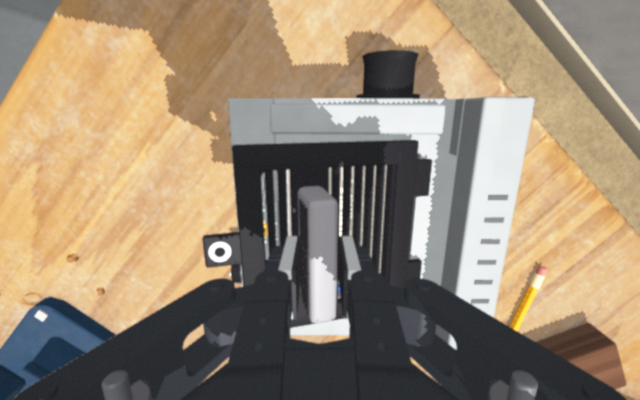

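>>> carry_out --pt "0 0.3 0 0 0.22" --pt "0 0.6 0 0 0.22" --pt "0 0.9 0 0 0.22" --pt "0 1.2 0 0 0.22" --pt "0 1.2 0 0 0.22"

```text
clock: 7.15
tcp_pos: [0.5701, 0.2577, 0.1673]
eef_rot: [101.6, 90.0, 53.7]
contact_force: [0.1, 1.1, -0.7]
gripper_width: 0.0189
```

```bash
python3 - <<'E'
from h import *
state()
a,Q=plate(); save(a,'w7'); np.save('w7',Q); tilt(a,Q,u0=240,u1=425)
E
```

```text
t 7.15 TCP ext mm: x -11.0 y 0.5 h 24.5 F ext [ 0.8  0.8 -0.7] w 18.9
plate top: slope -0.207, x -50.8..48.7, z front 26.6 back 6.0
```

View pics/w7.png

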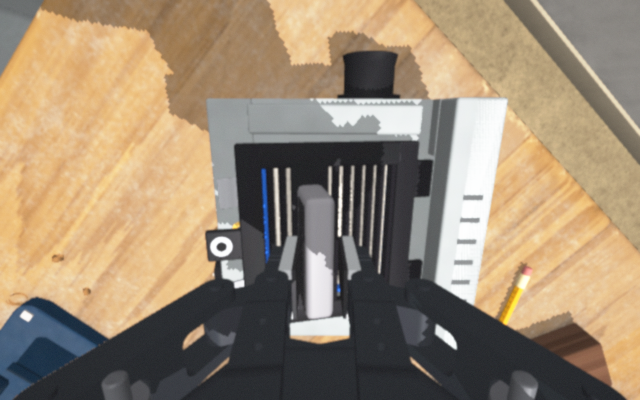

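```bash
python3 - <<'E'
from h import *
Q=np.load('w7.npy')
for v in(172,180): print('row',v,[(u,Q[v,u].round(1).tolist()) for u in range(388,464,4)])
E
```

```text
row 172 [(388, [27.9, 38.3, 7.8]), (392, [nan, nan, nan]), (396, [32.1, 38.6, 8.9]), (400, [34.0, 38.9, 10.4]), (404, [36.7, 38.5, 8.7]), (408, [39.3, 38.3, 7.4]), (412, [41.8, 38.2, 6.9]), (416, [44.1, 38.2, 6.7]), (420, [47.1, 37.7, 4.6]), (424, [49.0, 38.0, 5.7]), (428, [52.0, 37.6, 3.7]), (432, [55.4, 37.0, 0.9]), (436, [51.7, 40.1, 16.4]), (440, [51.9, 41.0, 21.1]), (444, [52.4, 41.8, 25.1]), (448, [52.6, 42.6, 29.2]), (452, [54.3, 42.8, 29.8]), (456, [56.4, 42.7, 29.5]), (460, [58.0, 42.9, 30.4])]
row 180 [(388, [28.0, 33.9, 8.8]), (392, [29.6, 34.5, 11.4]), (396, [32.4, 34.0, 9.2]), (400, [35.0, 33.8, 8.1]), (404, [37.3, 33.7, 7.8]), (408, [39.3, 34.0, 8.8]), (412, [41.7, 33.8, 8.3]), (416, [44.9, 33.2, 5.4]), (420, [47.1, 33.3, 5.7]), (424, [49.4, 33.3, 5.9]), (428, [52.4, 32.9, 3.9]), (432, [55.8, 32.3, 1.1]), (436, [52.6, 35.5, 15.4]), (440, [52.2, 36.9, 21.7]), (444, [52.4, 37.9, 26.1]), (448, [52.7, 38.8, 30.1]), (452, [55.0, 38.7, 29.5]), (456, [56.7, 38.8, 30.1]), (460, [58.3, 39.0, 30.8])]
```

>>> carry_out --pt "0 0.2 0 0 0.22" --pt "0 0.4 0 0 0.22" --pt "0 0.6 0 0 0.22" --pt "0 0.6 0 0 0.22"

```text
clock: 7.7
tcp_pos: [0.5741, 0.2611, 0.1672]
eef_rot: [-86.1, 89.9, -134.1]
contact_force: [-3.9, -4.0, 2.9]
gripper_width: 0.0189
```

```bash
python3 - <<'E'
from h import *
state()
a,Q=plate(); save(a,'w8'); np.save('w8',Q); tilt(a,Q,u0=240,u1=410)
for v in(172,180): print('row',v,[(u,Q[v,u].round(1).tolist()) for u in range(392,432,3)])
E
```

```text
t 7.7 TCP ext mm: x -5.8 y 0.4 h 24.4 F ext [-5.6 -0.4  2.9] w 18.9
plate top: slope -0.122, x -48.1..44.7, z front 18.2 back 6.8
row 172 [(392, [35.1, 38.3, 7.9]), (395, [36.9, 38.1, 7.2]), (398, [38.6, 38.2, 7.5]), (401, [40.1, 38.3, 8.0]), (404, [42.1, 38.1, 7.0]), (407, [43.7, 38.1, 7.2]), (410, [45.5, 38.1, 7.0]), (413, [47.4, 38.0, 6.3]), (416, [49.1, 38.0, 6.5]), (419, [51.1, 37.8, 5.4]), (422, [53.4, 37.5, 3.8]), (425, [52.1, 39.2, 12.4]), (428, [52.5, 39.9, 16.0]), (431, [52.5, 40.7, 20.3])]
row 180 [(392, [35.6, 33.4, 6.9]), (395, [37.3, 33.4, 7.0]), (398, [38.9, 33.6, 7.7]), (401, [40.7, 33.5, 7.3]), (404, [42.3, 33.6, 7.7]), (407, [44.1, 33.5, 7.3]), (410, [46.2, 33.3, 6.1]), (413, [48.0, 33.2, 5.9]), (416, [49.7, 33.2, 6.0]), (419, [51.5, 33.1, 5.5]), (422, [53.4, 33.1, 5.2]), (425, [52.4, 34.8, 12.8]), (428, [51.9, 36.1, 18.8]), (431, [52.0, 37.1, 22.9])]
```

>>> carry_out --pt "0 0.1 0 0 0.22" --pt "0 0.1 0 0 0.22" --pt "0 -0.2 0 0 0.22" --pt "0.4 -0.5 0 0 0.22" --pt "0.8 -0.5 0 0 0.22" --pt "1.1 -0.5 0 0 0.22" --pt "1.1 -0.5 0 0 0.22"

```text
clock: 8.62
tcp_pos: [0.5707, 0.2582, 0.156]
eef_rot: [-136.7, 90.0, 175.4]
contact_force: [-0.5, -0.3, -0.2]
gripper_width: 0.0184
```

```bash
python3 - <<'E'
from h import *
state()
a,Q=plate(); save(a,'w9'); np.save('w9',Q); tilt(a,Q,u0=240,u1=410)
E
```

```text
t 8.625 TCP ext mm: x -10.3 y 0.5 h 13.2 F ext [-0.6  0.1 -0.2] w 18.4
plate top: slope -0.121, x -49.1..36.7, z front 18.3 back 7.9
```

View pics/w9.png

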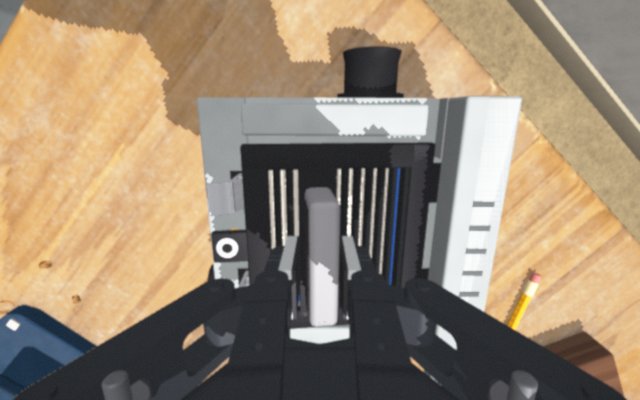

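The tongues at (430,190) have gone under the console, and the front edge lies on the barbs (catch at about (230,190)). Next I close the grip and press.

>>> carry_out --pt "0 0.05 0 0 0" --pt "0 0.05 0 0 0" --pt "0 0.05 0 0 0" --pt "0 0.05 0 0 0" --force 25

```text
clock: 9.18
tcp_pos: [0.571, 0.2585, 0.1563]
eef_rot: [-101.4, 90.0, -149.3]
contact_force: [-2.7, -0.2, 1.6]
gripper_width: 0.0138
```

```bash
python3 - <<'E'
from h import *
state()
a,Q=plate(); save(a,'w10'); tilt(a,Q,u0=240,u1=410)
E
```

```text
t 9.175 TCP ext mm: x -9.9 y 0.6 h 13.5 F ext [-2.1  1.7  1.6] w 13.8
plate top: slope -0.079, x -49.3..36.8, z front 16.6 back 9.8
```

>>> carry_out --pt "0.2 0.05 0 0 0" --pt "0.4 0.05 0 0 0" --pt "0.6 0.05 0 0 0" --pt "0.8 0.05 0 0 0" --pt "1.0 0.05 0 0 0" --pt "1.2 0.05 0 0 0" --pt "1.3 0.05 0 0 0" --pt "1.3 0.05 0 0 0" --force 60

```text
clock: 10.22
tcp_pos: [0.57, 0.2575, 0.1473]
eef_rot: [-64.4, 89.6, -112.4]
contact_force: [-28.4, -21.1, 49.8]
gripper_width: 0.0123
```

```bash
python3 - <<'E'
from h import *
state()
a,Q=plate(); save(a,'w11'); np.save('w11',Q); tilt(a,Q,u0=245,u1=420)
E
```

```text
t 10.225 TCP ext mm: x -11.3 y 0.4 h 4.5 F ext [-35.2   3.2  49.8] w 12.3
plate top: slope 0.001, x -49.3..38.4, z front 5.1 back 5.2
```

>>> carry_out --pt "-0.1 -0.08 0 0 0" --pt "-0.2 -0.15 0 0 0" --pt "-0.2 -0.15 0 0 0" --pt "-0.2 -0.15 0 0 0"

```text
clock: 10.78
tcp_pos: [0.5698, 0.2572, 0.1474]
eef_rot: [-56.0, 89.8, -103.9]
contact_force: [-15.8, -9.4, 25.4]
gripper_width: 0.0126
```

```bash
python3 - <<'E'
from h import *
state()
a,Q=plate(); save(cv2.resize(a[80:320,150:520],None,fx=2,fy=2,interpolation=2),'w12'); tilt(a,Q,u0=245,u1=420)
s,W=cloud('scene'); Q2=np.stack([(W[...,:2]-E0)@ex,(W[...,:2]-E0)@ey,W[...,2]-.06],-1)*1e3
save(cv2.resize(s[190:300,150:290],None,fx=5,fy=5,interpolation=2),'s12')
for n,q in(('w',Q),('s',Q2)):
  for sg in(1,-1):
    m=(abs(q[...,1]-sg*30)<7)&(q[...,0]<-40)&(q[...,0]>-75)&(q[...,2]>7)&(q[...,2]<32); z=q[m]
    print(n,sg,m.sum(),z.min(0).round(1) if len(z) else '',z.max(0).round(1) if len(z) else '')
    if len(z): 
        t=z[z[:,2]>18]; print('  high part x',np.percentile(t[:,0],[5,50,95]).round(1) if len(t) else '')
E
```

```text
t 10.775 TCP ext mm: x -11.6 y 0.3 h 4.6 F ext [-18.    3.6  25.4] w 12.6
plate top: slope 0.001, x -49.5..38.4, z front 5.1 back 5.2
w 1 1361 [-63.7  23.    7.5] [-45.7  37.   27.8]
  high part x [-62.4 -57.1 -52.1]
w -1 3 [-52.6 -23.1   7.4] [-51.9 -23.1   8.5]
  high part x 
s 1 42 [-65.   23.6   7.2] [-49.2  36.5  27.5]
  high part x [-64.6 -59.6 -54.5]
s -1 37 [-64.7 -36.8   8. ] [-48.7 -23.4  26.4]
  high part x [-64.6 -59.8 -55.3]
```

View pics/w12.png

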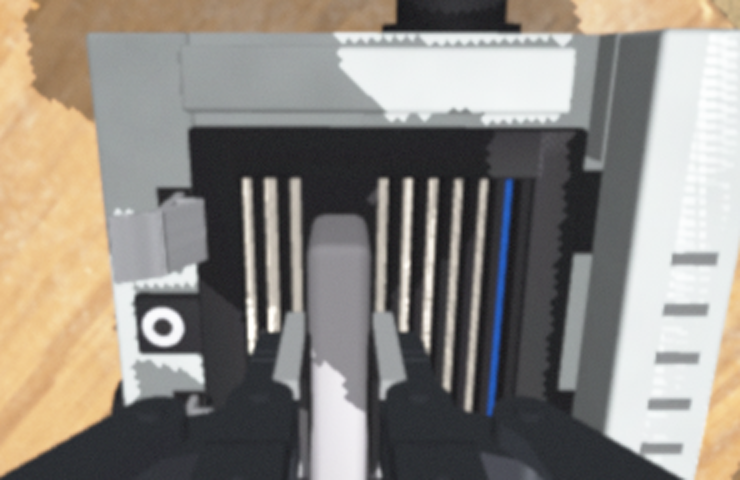

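View pics/s12.png

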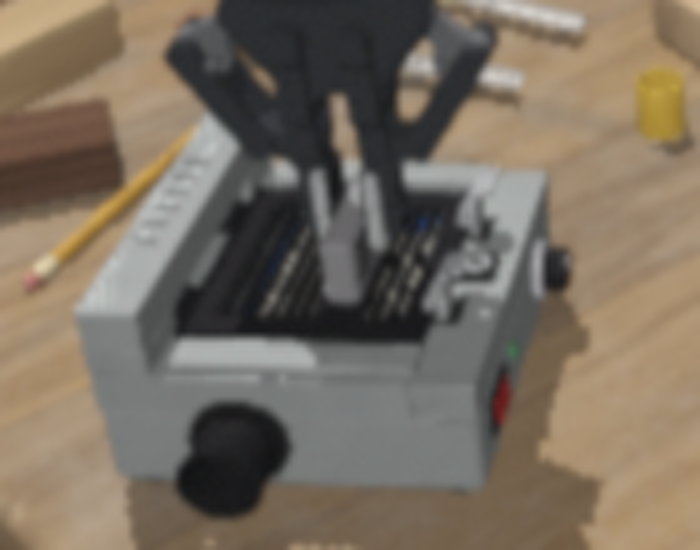

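```bash
python3 - <<'E'
from h import *
state(); arm.sign_off(); state()
E
```

```text
t 10.875 TCP ext mm: x -11.6 y 0.4 h 4.6 F ext [-17.6   3.2  26.1] w 12.5
the job is handed in; nothing more can be done
the job is handed in; nothing more can be done
```

The grille is fitted on the extractor. I handed the job in at 10.9 s with the gripper still holding the bar and pressing the grille down.

**How it went in:** The tool could only turn about the vertical, so I couldn't dip the back edge by tilting the gripper. I rested the front on the catches and loosened the grip by a few millimetres so the back dropped onto the deck. I then pushed the bar until the tongues met the stop, with the plate tipped 0.12 rad and its front top edge about 18 mm above the deck. After that I closed the grip again and pressed until the catches snapped over. The bar was therefore only loosely held during the slide, not firmly gripped.

**Last checks:**
- **Flush:** the plate top measured 5.1 mm above the deck at the front and 5.2 mm at the back, with a slope of 0.001.
- **Tongues:** both are in the groove. The front edge is at x ≈ -49.5 mm, which puts the tips at the stop within the 1–2 mm I can measure.
- **Catches:** the left nose is clearly over the plate. The right one was partly hidden from the wrist camera, but the scene camera shows it in the same position as the left.
- **Forces:** it is pressed down with about 26 N and gripped at a 60 N setting, plus about 18 N of sideways push toward the stop. Pressing peaked at about 50 N downward with 35 N sideways, then I eased it off.
- **Grip position:** the fingers slid about 2 mm up the bar while pressing, and the hold stayed steady.
- **Bystanders:** the arm stayed well clear of the burr block, sleeve and chuck key, but I did not re-measure where they are.

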